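Run a fingertip check along the teaching jaw

ROBOT

A 6-joint arm with a two-finger parallel gripper is mounted at the origin on the work surface. World frame = base frame: x ahead of the robot, y to its left, z up, the work surface at z = 0. Lengths are in mm, angles in rad, forces in N, time in s.
With the tool pointing down it reaches from about 300 to 775 mm from the base axis. Payload 14.6 kg.
Tool frame: the origin (TCP) lies between the finger pads; the fingertips stand 25 mm ahead of it and the grasp point (between the pads) lies 6 mm ahead of it; z points along the fingers, y is the line along which they close (so a half turn about z gives the same grasp; the last joint's range is limited). The gripper opens to 94 mm and grips with 3 to 60 N. Pads are 16 mm wide; open, the fingers measure 119 mm over their backs; the gripper's body (75 mm by 177 mm) begins 78 mm behind the grasp point.
Start: joints at [-1.206, 0.3, 1.521, -0, 1.321, -0.067], TCP at [230.171, -499.511, 230.446] pointing down, gripper open.
Joint ranges: [-3.03, 3.03], [-0.79, 2.21], [0.23, 2.52], [-1.04, 4.18], [0, 3.07], [-2.55, 2.55]. Speed limits (rad/s): [2.22, 2.22, 2.57, 3.14, 3.14, 3.14].

INTERFACE

Orientations are given as [roll, pitch, yaw] about the fixed x, y, z axes, in that order (R = Rz(yaw) Ry(pitch) Rx(roll)).
In Python, from cell import manip gives the robot as it stands. The module is installed in compiled form; this text tells all that it offers.
- The arm moves only by the tool step_arm, never from a script. Its argument "series" is one flat list of numbers, 5 for each row, row after row: the shift along the world's x, y, z in mm, then the turn about the world's z in rad, then the closure, from 0 (fully open) to 1 (shut). In form: [dx, dy, dz, spin, jaw, dx, dy, dz, spin, jaw, ...]. A call has 1 to 20 rows; each row shifts and turns the commanded pose from where the row before left it; what a row does not reach is not made up. A row lasts 1/8 s, in which the tool goes at most 62.5 mm and 10.7 degrees, less where a joint would pass 70% of its speed; a pose out of reach is approached as far as the arm can. A call is refused whole if a number of a shift passes 62.5 or a number of a turn 0.188, either way. A call with a gripper value outside its range is refused whole. The fingers move at their own pace and stop on an object; "squeeze" is the grip in N (left out, the last holds). Time passes only in rows, so rows that do not move let the fingers close. It gives the time, the measured TCP pose, the force, the opening and the grip force at its end, in the units of the state.
- manip.read_state(): the state, without advancing time (a new reading comes with each control period).
- manip.camera(name): name is "side" or "top" or "wrist"; returns (picture, depth): 400x640x3 uint8, blue, green, red; 400x640 float32, mm along the optical axis (not along the pixel's ray), 0 where there is no reading.
- manip.camera_info(name): a dict with "fovy" (degrees; the focal length in pixels is half the picture's height over the tangent of half this angle, whatever the lens; pixels are square), "cx", "cy" (the principal point, pixels), "eye" and "orientation" of the camera in the world. Camera axes: x right, y down, z forward; pixel columns grow to the right and rows downward; lengths in mm; the calibration is good to about 2 mm. A picture is of the moment at which its call begins: read the wrist's pose just before it. camera_info takes no time and is no camera call; for the wrist camera it gives the pose at the moment of the call.
- manip.sign_off(): hands the job in; it is judged then, once.
The state is a dict: "clock": time; "joints": joint angles; "qd": joint speeds; "effort": joint torques, N m; "eef_pos": TCP position; "eef_rot": TCP orientation; "wrist_force": force on the tool from outside, world axes, zero at the start; "moment": the same for the moment, N m; "finger_gap": finger opening in mm; "finger_force": force on a finger pad.
Only numpy, scipy, OpenCV 4.12 (cv2) and the standard library are available. Lean on these libraries where they do the work, as an engineer would, in place of code of your own. Each camera call takes 0.05 s, during which the arm holds its last target. There are 200 camera calls.

TASK

Check the springs of the big teaching jaw: with closed fingertips follow the arch of teeth from the gold tooth to the other end, pressing each tooth gently from above in turn so that it gives by a few millimetres, but never down to its stop. Between teeth follow the line of the arch with the fingertips within about 4 cm of the tooth tops; do not pull any tooth up. Finish with your hand clear and all teeth sprung back up, and leave the cup, basket and mouth mirror where they are.

Things in the scene. Friction and masses are not known exactly. Their poses are not given: they have to be found in the camera images.
- jaw: Big teaching model of a lower jaw, fixed: round plinth 224 mm across, 38 mm tall, on it a pink gum arch (top at z = 72 mm) with five sprung teeth. Origin: centre of the plinth's underside, 15 mm below to 3 mm above the table top (plinth may be sunk in); z up. Tooth tops 1 to 5 at (-8,-87), (29,-50), (42,0), (29,50), (-8,87) mm, z = 90 mm. It may be turned any way.
- cup: Bystander: loose green cup, 74 mm across, 85 mm tall, standing on the mat. Origin: centre of its underside.
- basket: Bystander: loose pink slatted plastic basket, 130 x 100 x 50 mm, on the mat. Origin: centre of its underside.
- mirror: Bystander: loose steel mouth mirror, a rod 8 mm thick and 130 mm long with a 22 mm disc at one end, lying on the mat along its own y axis. Origin: under the middle, on the mat.
- tooth1_top (a point): Centre of the top of the first (gold) tooth, the only gold-coloured one, at one end of the arch. A molar-like block, 34 mm along the arch and 28 mm across, standing 18 mm out of the gum; flat top with 6 mm rounded edges. Neighbouring tooth tops are 52 mm apart.
- tooth2_top (a point): Centre of the top of the second tooth, ivory; the teeth are numbered along the arch from the gold one. A molar-like block, 34 mm along the arch and 28 mm across, standing 18 mm out of the gum; flat top with 6 mm rounded edges. Neighbouring tooth tops are 52 mm apart.
- tooth3_top (a point): Centre of the top of the third tooth, ivory; the teeth are numbered along the arch from the gold one. A molar-like block, 34 mm along the arch and 28 mm across, standing 18 mm out of the gum; flat top with 6 mm rounded edges. Neighbouring tooth tops are 52 mm apart.
- tooth4_top (a point): Centre of the top of the fourth tooth, ivory; the teeth are numbered along the arch from the gold one. A molar-like block, 34 mm along the arch and 28 mm across, standing 18 mm out of the gum; flat top with 6 mm rounded edges. Neighbouring tooth tops are 52 mm apart.
- tooth5_top (a point): Centre of the top of the fifth (last) tooth, ivory; the teeth are numbered along the arch from the gold one. A molar-like block, 34 mm along the arch and 28 mm across, standing 18 mm out of the gum; flat top with 6 mm rounded edges. Neighbouring tooth tops are 52 mm apart.
- tooth1 (a joint): How far the first (gold) tooth is pushed down, m: 0 at rest, springs back by itself. Spring 0.8 N per mm (2 mm takes 1.6 N), stop at 0.012; negative when pulled up out of the gum.
- tooth2 (a joint): How far the second tooth is pushed down, m: 0 at rest, springs back by itself. Spring 0.8 N per mm (2 mm takes 1.6 N), stop at 0.012; negative when pulled up out of the gum.
- tooth3 (a joint): How far the third tooth is pushed down, m: 0 at rest, springs back by itself. Spring 0.8 N per mm (2 mm takes 1.6 N), stop at 0.012; negative when pulled up out of the gum.
- tooth4 (a joint): How far the fourth tooth is pushed down, m: 0 at rest, springs back by itself. Spring 0.8 N per mm (2 mm takes 1.6 N), stop at 0.012; negative when pulled up out of the gum.
- tooth5 (a joint): How far the fifth (last) tooth is pushed down, m: 0 at rest, springs back by itself. Spring 0.8 N per mm (2 mm takes 1.6 N), stop at 0.012; negative when pulled up out of the gum.
- gap12 (a point): Point halfway between teeth 1 and 2 on the line of the arch, in free air at the height of the tooth tops (18 mm above the gum).
- gap23 (a point): Point halfway between teeth 2 and 3 on the line of the arch, in free air at the height of the tooth tops (18 mm above the gum).
- gap34 (a point): Point halfway between teeth 3 and 4 on the line of the arch, in free air at the height of the tooth tops (18 mm above the gum).
- gap45 (a point): Point halfway between teeth 4 and 5 on the line of the arch, in free air at the height of the tooth tops (18 mm above the gum).

How it is judged (in metres and radians):
On the way, in this order (a step that is already met when the one before it is completed fails the run):
1. the fingertips press the first (gold) tooth down by more than 1.2 mm (value of joint tooth1 above 0.0012 m and contact force between the fingers and tooth1 above 0.3 N), for 0.06 s.
2. the fingers pass between teeth 1 and 2: grasp point within 14 mm sideways of the halfway point and at most 70 mm above the tooth tops (fingertips about 50 mm) (horizontal distance between the grasp point and gap12 below 0.014 m and z of the grasp point in the frame of jaw below 0.16 m), for 0.02 s.
3. the fingertips press the second tooth down by more than 1.2 mm (value of joint tooth2 above 0.0012 m and contact force between the fingers and tooth2 above 0.3 N), for 0.06 s.
4. the fingers pass between teeth 2 and 3: grasp point within 14 mm sideways of the halfway point and at most 70 mm above the tooth tops (fingertips about 50 mm) (horizontal distance between the grasp point and gap23 below 0.014 m and z of the grasp point in the frame of jaw below 0.16 m), for 0.02 s.
5. the fingertips press the third tooth down by more than 1.2 mm (value of joint tooth3 above 0.0012 m and contact force between the fingers and tooth3 above 0.3 N), for 0.06 s.
6. the fingers pass between teeth 3 and 4: grasp point within 14 mm sideways of the halfway point and at most 70 mm above the tooth tops (fingertips about 50 mm) (horizontal distance between the grasp point and gap34 below 0.014 m and z of the grasp point in the frame of jaw below 0.16 m), for 0.02 s.
7. the fingertips press the fourth tooth down by more than 1.2 mm (value of joint tooth4 above 0.0012 m and contact force between the fingers and tooth4 above 0.3 N), for 0.06 s.
8. the fingers pass between teeth 4 and 5: grasp point within 14 mm sideways of the halfway point and at most 70 mm above the tooth tops (fingertips about 50 mm) (horizontal distance between the grasp point and gap45 below 0.014 m and z of the grasp point in the frame of jaw below 0.16 m), for 0.02 s.
9. the fingertips press the fifth (last) tooth down by more than 1.2 mm (value of joint tooth5 above 0.0012 m and contact force between the fingers and tooth5 above 0.3 N), for 0.06 s.
At the end, for the whole second after the job is handed in: Every tooth has been pressed by more than 1.2 mm in order from the gold one, with a low pass over each gap; in the end all teeth are back within 1 mm of rest and cup, basket and mirror are within 15 mm of where they were (value of joint tooth1 between -0.002 and 0.001 m and value of joint tooth2 between -0.002 and 0.001 m and value of joint tooth3 between -0.002 and 0.001 m and value of joint tooth4 between -0.002 and 0.001 m and value of joint tooth5 between -0.002 and 0.001 m and distance of each of cup, basket, mirror from where it was at the start of the episode below 0.015 m); the robot touches nothing.
It fails at once if a tooth is driven (almost) to its stop, more than 11 mm down (value of joint any of tooth1, tooth2, tooth3, tooth4, tooth5 above 0.011 m).
It fails at once if a tooth is pulled up by more than 4 mm (value of joint any of tooth1, tooth2, tooth3, tooth4, tooth5 below -0.004 m).
It fails at once if the robot pushes the jaw or a tooth with more than 20 N (contact force between any of the arm, the fingers and jaw above 20 N).
It fails at once if cup, basket or mirror moved by more than 15 mm (distance of any of cup, basket, mirror from where it was at the start of the episode above 0.015 m).
It fails at once if cup or basket tipped or lifted (angle between any of cup, basket's own z axis and vertical above 0.3 rad or height (world z) of any of cup, basket, mirror above 0.018 m).
It also fails if it takes over 45 s, if anything falls off the work surface, if the arm or the gripper's body presses on something with over 40 N, if the wrist force passes 120 N, or if a joint passes its speed limit or range.

## Working session

There is one attempt and no reset: what is moved stays moved. The work goes in short steps, Python scripts to look and compute and a tool call to move; the robot and the scene stay as the last step left them, time stands still between calls to the robot, and variables do not carry over. Pictures are saved under pics/ and viewed, at most 10 in all, crops included, and the job is handed in when it is done.

Besides the shell and the picture viewer there is one more tool, called after "Call:" in YAML: its name, and indented under it one key for each argument. step_arm: Moves the arm, as the interface text tells. Its arguments: {"type":"object","properties":{"series":{"type":"array"},"squeeze":{"type":"number"}},"required":["series"]}

```bash
mkdir -p pics; python3 - <<'E'
from cell import manip
import cv2,numpy as np
for n in ["top","side"]:
    i=manip.camera_info(n);print(n,i)
    p,d=manip.camera(n);cv2.imwrite(f"pics/{n}0.png",p);np.savez(f"{n}0.npz",p=p,d=d)
print(manip.read_state())
E
```

```text
top {'fovy': 45.4942548360739, 'cx': 318.29695178177263, 'cy': 205.91802217815268, 'eye': array([ 512.56043925,   46.13788245, 1114.38842722]), 'orientation': array([-3.0427358 ,  0.0071634 , -1.57241188])}
side {'fovy': 57.355119430715405, 'cx': 322.7320133579209, 'cy': 204.032623423368, 'eye': array([373.60020545, 555.80960168, 505.6565685 ]), 'orientation': array([-2.19171257,  0.02162242, -2.75435753])}
{'clock': 0.1, 'joints': array([-1.20561696e+00,  3.00412804e-01,  1.52148186e+00,  1.88118636e-06,
        1.32070770e+00, -6.66027832e-02]), 'qd': array([-0.00070366, -0.00102913, -0.00299461, -0.00025154, -0.00047216,
        0.00126771]), 'effort': array([ 8.94040641e-04, -5.32649016e+01, -3.53286195e+01,  7.09228450e-02,
        2.35017546e-02, -4.84147199e-05]), 'eef_pos': array([ 230.09524288, -499.33868276,  229.96027   ]), 'eef_rot': array([-3.14058530e+00, -6.90179753e-05,  4.31781646e-01]), 'wrist_force': array([ 0.41179204,  0.83912574, -0.12655586]), 'moment': array([-0.01409993, -0.04485375, -0.04375514]), 'finger_force': 0.0, 'finger_gap': 94.13831736477358}
```

View pics/top0.png

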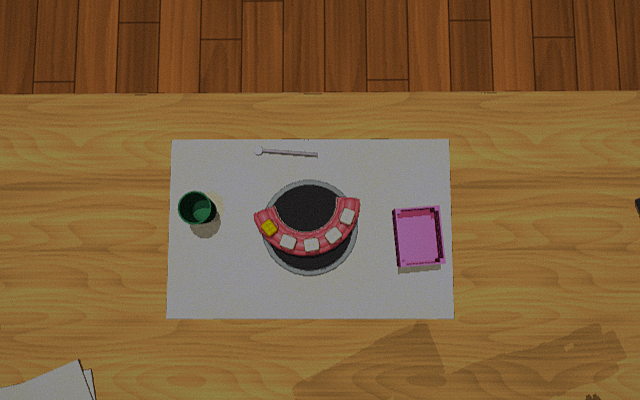

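The top view shows the gold tooth at about (269,228), with ivory teeth at (288,242), (312,244), (333,236) and (347,216). The cup is on the left, the basket on the right and the mirror at the top. Next I'll fit the jaw's pose.

```bash
cat >h.py <<'E'
import numpy as np
from scipy.spatial.transform import Rotation as R
def world(i,d,u,v):
    f=200/np.tan(np.radians(i['fovy'])/2)
    c=np.stack([(u-i['cx'])/f*d,(v-i['cy'])/f*d,d],-1)
    return c@R.from_euler('xyz',i['orientation']).as_matrix().T+i['eye']
T=np.array([(-8,-87),(29,-50),(42,0),(29,50),(-8,87)],float)
def fit(P):
    a=T-T.mean(0);b=P-P.mean(0)
    t=np.arctan2((a[:,0]*b[:,1]-a[:,1]*b[:,0]).sum(),(a*b).sum())
    M=np.array([[np.cos(t),-np.sin(t)],[np.sin(t),np.cos(t)]])
    o=P.mean(0)-M@T.mean(0)
    return t,o,T@M.T+o
E
python3 - <<'E'
from h import *
from cell import manip
import cv2
i=manip.camera_info("top");z=np.load("top0.npz");p,d=z['p'],z['d']
v,u=np.mgrid[:400,:640];W=world(i,d,u,v)
hsv=cv2.cvtColor(p,cv2.COLOR_BGR2HSV)
P=[];
for k,(a,b) in enumerate([(269,228),(288,242),(312,244),(333,236),(347,216)]):
    m=(abs(u-a)<12)&(abs(v-b)<12)&(d>0)
    m&=((hsv[...,1]>150)&(hsv[...,0]>20)&(hsv[...,0]<35)) if k==0 else ((hsv[...,1]<45)&(hsv[...,2]>130))
    zt=np.percentile(W[m][:,2],70); m&=abs(W[...,2]-zt)<6
    q=W[m];P.append(q.mean(0));print(k+1,m.sum(),u[m].mean().round(1),v[m].mean().round(1),q.mean(0).round(1),np.median(q[:,2]).round(1))
P=np.array(P);t,o,F=fit(P[:,:2]);print(t,o,"\n",F.round(1),"\nres",(F-P[:,:2]).round(1))
m=(abs(u-305)<12)&(abs(v-208)<12);print("plinth z",np.median(W[m][:,2]))
m=(abs(u-240)<5)&(abs(v-280)<12);print("mat z",np.median(W[m][:,2]))
E
```

```text
1 141 268.3 227.0 [569.8 162.5  74.7] 74.7
2 135 287.3 241.3 [538.5 120.9  75.2] 75.3
3 135 310.8 244.1 [532.4  69.8  75.6] 75.6
4 133 332.7 234.7 [552.6  22.1  74.9] 75.0
5 129 347.0 215.7 [594.1  -9.3  75.5] 75.3
-3.001142698632865 [574.13060477  75.56420224] 
 [[569.9 162.8]
 [538.4 121. ]
 [532.5  69.7]
 [552.4  22. ]
 [594.2  -9.5]] 
res [[ 0.1  0.3]
 [-0.1  0.1]
 [ 0.1 -0.1]
 [-0.2 -0.1]
 [ 0.1 -0.2]]
plinth z 23.49620408040505
mat z 2.826907537986699
```

Call:
step_arm:
  series: [24,47,0,0,1,24,47,0,0,1,24,47,0,0,1,24,47,0,0,1,24,47,0,0,1,24,47,0,0,1,24,47,0,0,1,24,47,0,0,1,24,47,0,0,1,24,47,-15,0,1,24,47,-20,0,1,24,47,-20,0,1,24,47,-20,0,1,24,47,-20,0,1,0,0,0,0,1,0,0,0,0,1]
  squeeze: 10

```text
clock: 2.1
eef_pos: [565.9, 158.1, 135.4]
eef_rot: [-3.142, 0.001, 0.432]
wrist_force: [-0.6, -1.0, 0.9]
finger_gap: 0.6
finger_force: 0.0
```

Call:
step_arm:
  series: [4,5,-15,0,1,0,0,-15,0,1,0,0,0,0,1,0,0,0,0,1]

```text
clock: 2.6
eef_pos: [570.2, 163.3, 105.6]
eef_rot: [3.142, -0.0, 0.432]
wrist_force: [0.4, 0.0, 0.3]
finger_gap: 0.5
finger_force: 0.0
```

Call:
step_arm:
  series: [0,0,-2,0,1,0,0,-2,0,1,0,0,0,0,1,0,0,0,0,1]

```text
clock: 3.1
eef_pos: [570.2, 163.5, 101.5]
eef_rot: [3.142, -0.0, 0.432]
wrist_force: [0.6, 0.0, 0.6]
finger_gap: 0.1
finger_force: 0.0
```

Call:
step_arm:
  series: [0,0,-2,0,1,0,0,0,0,1,0,0,0,0,1]

```text
clock: 3.48
eef_pos: [570.3, 163.5, 99.6]
eef_rot: [3.142, -0.0, 0.432]
wrist_force: [-0.9, 1.6, 1.7]
finger_gap: 0.5
finger_force: 0.6
```

Call:
step_arm:
  series: [0,0,-2,0,1,0,0,0,0,1,0,0,0,0,1]

```text
clock: 3.85
eef_pos: [570.3, 163.5, 97.6]
eef_rot: [3.142, -0.0, 0.432]
wrist_force: [1.0, 0.1, 2.4]
finger_gap: 0.2
finger_force: 1.4
```

Call:
step_arm:
  series: [0,0,-1,0,1,0,0,0,0,1,0,0,0,0,1]

```text
clock: 4.22
eef_pos: [570.3, 163.5, 96.5]
eef_rot: [3.142, -0.0, 0.432]
wrist_force: [-0.7, 0.4, 4.8]
finger_gap: 0.4
finger_force: 1.8
```

Call:
step_arm:
  series: [0,0,7,0,1,0,0,7,0,1,-8,-11,0,0,1,-8,-11,0,0,1,0,0,0,0,1,-8,-10,0,0,1,-8,-10,0,0,1,0,0,0,0,1,0,0,-6,0,1,0,0,-4,0,1,0,0,-2,0,1,0,0,-2,0,1,0,0,0,0,1,0,0,0,0,1]

```text
clock: 5.98
eef_pos: [538.2, 121.6, 96.6]
eef_rot: [-3.141, -0.0, 0.432]
wrist_force: [-1.5, 1.0, 3.6]
finger_gap: 0.6
finger_force: 1.7
```

Call:
step_arm:
  series: [0,0,7,0,1,0,0,7,0,1,-1,-13,0,0,1,-2,-13,0,0,1,0,0,0,0,1,-1,-13,0,0,1,-2,-13,0,0,1,0,0,0,0,1,0,0,-6,0,1,0,0,-4,0,1,0,0,-2,0,1,0,0,-2,0,1,0,0,0,0,1,0,0,0,0,1]

```text
clock: 7.72
eef_pos: [532.1, 69.6, 96.6]
eef_rot: [-3.141, -0.0, 0.432]
wrist_force: [-2.2, 1.6, 3.2]
finger_gap: 0.4
finger_force: 1.8
```

Call:
step_arm:
  series: [0,0,7,0,1,0,0,7,0,1,5,-12,0,0,1,5,-12,0,0,1,0,0,0,0,1,5,-12,0,0,1,5,-12,0,0,1,0,0,0,0,1,0,0,-6,0,1,0,0,-4,0,1,0,0,-2,0,1,0,0,-2,0,1,0,0,0,0,1,0,0,0,0,1]

```text
clock: 9.48
eef_pos: [552.2, 21.6, 96.6]
eef_rot: [-3.142, -0.0, 0.432]
wrist_force: [-2.9, 1.1, 3.9]
finger_gap: 0.3
finger_force: 1.7
```

Call:
step_arm:
  series: [0,0,7,0,1,0,0,7,0,1,10,-8,0,0,1,11,-8,0,0,1,0,0,0,0,1,10,-8,0,0,1,11,-7,0,0,1,0,0,0,0,1,0,0,-6,0,1,0,0,-4,0,1,0,0,-2,0,1,0,0,-2,0,1,0,0,0,0,1,0,0,0,0,1]

```text
clock: 11.22
eef_pos: [594.2, -9.4, 96.7]
eef_rot: [-3.142, -0.0, 0.432]
wrist_force: [-2.8, 0.0, 3.5]
finger_gap: 0.7
finger_force: 1.8
```

All five teeth gave about 4 N. Now I'll lift clear.

Call:
step_arm:
  series: [0,0,10,0,1,0,0,30,0,1,0,0,40,0,1,0,0,40,0,1,0,0,0,0,1,0,0,0,0,1,0,0,0,0,1]

```text
clock: 12.1
eef_pos: [593.8, -9.5, 215.3]
eef_rot: [-3.141, 0.002, 0.432]
wrist_force: [-0.6, 0.4, 0.8]
finger_gap: 0.4
finger_force: 0.0
```

```bash
python3 - <<'E'
from cell import manip
import cv2,numpy as np
p,d=manip.camera("side");cv2.imwrite("pics/side1.png",p)
a=np.load("side0.npz")['p'];cv2.imwrite("pics/cmp.png",cv2.resize(np.vstack([a,p]),(480,600)))
print(manip.read_state()['eef_pos'],manip.read_state()['wrist_force'])
E
```

```text
[593.87542703  -9.49768539 215.4236005 ] [-0.60084814 -0.55614302  0.11461233]
```

View pics/cmp.png

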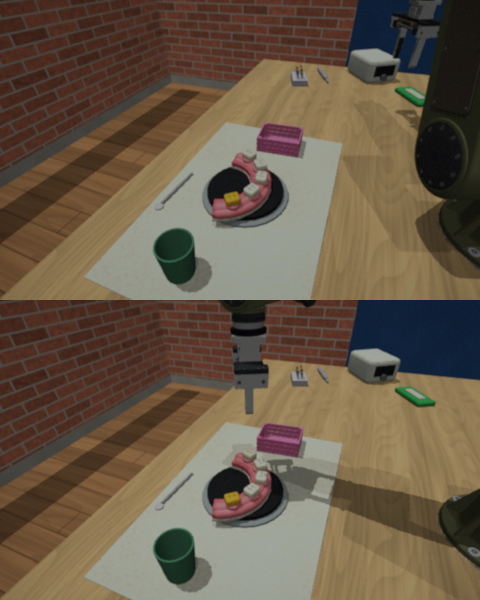

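The before and after side views match: the cup (175,255 / 175,555), basket and mirror haven't moved, all the teeth are up and the hand is clear.

```bash
python3 -c "
from cell import manip
print(manip.sign_off())"
```

```text
the job is handed in; nothing more can be done
None
```

I pressed all five teeth in order from the gold one, each by an estimated 4 mm, with a low pass over every gap, then lifted the hand clear and handed the job in; the final picture shows the teeth back up and the cup, basket and mirror where they were, but the hand-in returned no verdict.

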